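# Set a second tier in the slumping kiln

## Task

Load the open kiln: stand the two tall posts on the kiln shelf, one to the left and one to the right of the square mould, each level with its middle and about a finger's width clear of it, lay the long batt squarely across them so that it is centred over the square mould, and set the round mould in the middle of the batt. The cone pack goes on the kiln shelf centred in front of the square mould (the robot's side), one or two finger widths clear of it, with its row of cones parallel to the mould's front edge. Carry the round mould level because of the glass on it, do not shift the square mould, and leave the short post where it stands on the ware board.

Things in the scene. Friction and masses are not known exactly. Their poses are not given: they have to be found in the camera images.
- kiln_base: Open base of a bench kiln, fixed: grey steel rim, cream firebrick floor 340 (x) x 360 (y) mm, and on it a white kiln shelf 300 x 320 mm whose flat top is 80 mm above the origin. Origin: centre of the underside; x away from the robot, y left, turned up to 0.1 rad. It is on the left or right half of the bench, the ware board on the other.
- ware_board: Dark wooden board, fixed, 280 (x) x 380 (y) x 18 mm, top 18 mm above the origin (centre of underside). The batt lies in its far half; the posts, round mould and cone pack stand about 75 mm apart in a row along its y in the near half, in any order.
- square_mould: Square slumping mould of pale bisque clay, 100 x 100 x 30 mm, a green glass square fixed on top (35 mm high in all, 0.45 kg), standing loose on the kiln shelf. Origin: centre of the underside; x, y parallel to its sides, front (-x) to the robot, y left, turned at most 0.3 rad. It stays there.
- post_a: One of two equal tall kiln posts: plain cream round post 36 mm in diameter, 75 mm tall, dark 16 mm bore on top, 0.12 kg, standing upright. Origin: centre of the underside, z up its axis.
- post_b: The other tall kiln post, the same as post_a (36 mm diameter, 75 mm tall; origin at centre of underside). The two are interchangeable.
- short_post: Odd short kiln post, 36 mm diameter but only 40 mm tall, otherwise like the tall ones. Not used: it stays on the ware board. Origin: centre of the underside.
- batt: Narrow kiln shelf plank of cream cordierite, 65 (x) x 220 (y) x 12 mm, 0.34 kg, lying flat. Origin: centre of the underside; y along its length, z up.
- round_mould: Small round slumping mould of pale bisque clay, 60 mm diameter, straight wall 27 mm high, with a green glass disc on it (57 mm diameter, fixed to it; 32 mm high in all), 0.13 kg. Origin: centre of the underside, z up.
- cone_pack: Witness-cone pack: terracotta clay pat 24 (x) x 60 (y) x 14 mm with a row of three small white cones along its length y, leaning a little that way; 41 mm high in all, 0.06 kg. Can be gripped by the two ends of the pat (60 mm). Origin: centre of the underside; at the start its length runs roughly along the ware board's x.
Things that resemble listed ones, but are neither listed nor needed, are in the scene too. Leave any black, blue or pink look-alike of the round_mould alone.

How it is judged:
At the end, for the whole second after the job is handed in: Tall posts upright 70-96 mm left and right of the square mould's centre, within 15 mm of its middle line; batt flat on both, centred (15 mm, 18 mm along) and square (0.17 rad); round mould within 13 mm of batt centre; cone pack 65-102 mm in front, centred (15 mm), parallel (0.25 rad); at rest (((y of post_a in the frame of square_mould between 0.07 and 0.096 m and x of post_a in the frame of square_mould between -0.015 and 0.015 m and y of post_b in the frame of square_mould between -0.096 and -0.07 m and x of post_b in the frame of square_mould between -0.015 and 0.015 m) or (y of post_a in the frame of square_mould between -0.096 and -0.07 m and x of post_a in the frame of square_mould between -0.015 and 0.015 m and y of post_b in the frame of square_mould between 0.07 and 0.096 m and x of post_b in the frame of square_mould between -0.015 and 0.015 m)) and z of post_a in the frame of square_mould between -0.004 and 0.004 m and angle between each of post_a, post_b, round_mould's own z axis and vertical below 0.06 rad and z of post_b in the frame of square_mould between -0.004 and 0.004 m and x of batt in the frame of square_mould between -0.015 and 0.015 m and y of batt in the frame of square_mould between -0.018 and 0.018 m and z of batt in the frame of square_mould between 0.071 and 0.079 m and angle between the y axis of batt and the y axis of square_mould, either way round below 0.17 rad and angle between batt's own z axis and vertical below 0.05 rad and horizontal distance between round_mould and batt below 0.013 m and z of round_mould in the frame of batt between 0.008 and 0.016 m and x of cone_pack in the frame of square_mould between -0.102 and -0.065 m and y of cone_pack in the frame of square_mould between -0.015 and 0.015 m and z of cone_pack in the frame of square_mould between -0.004 and 0.004 m and angle between the y axis of cone_pack and the y axis of square_mould, either way round below 0.25 rad and angle between cone_pack's own z axis and vertical below 0.08 rad and linear speed of each of post_a, post_b, batt, round_mould, cone_pack below 0.02 m/s); the robot touches nothing.
It fails at once if the square mould is shifted by more than 12 mm (distance of square_mould from where it was at the start of the episode above 0.012 m).
It fails at once if the short post is moved more than 25 mm or knocked over (distance of short_post from where it was at the start of the episode above 0.025 m or angle between short_post's own z axis and vertical above 0.5 rad).
It fails at once if the round mould is tipped by more than 0.35 rad (angle between round_mould's own z axis and vertical above 0.35 rad).
It also fails if it takes over 134 s, if anything falls off the work surface, if the arm or the gripper's body presses on something with over 40 N, if the wrist force passes 120 N, or if a joint passes its speed limit or range.

## Robot

A 6-joint arm with a two-finger parallel gripper is mounted at the origin on the work surface. World frame = base frame: x ahead of the robot, y to its left, z up, the work surface at z = 0. Lengths are in m, angles in rad, forces in N, time in s.
With the tool pointing down it reaches from about 0.425 to 0.925 m from the base axis. Payload 12.5 kg.
Tool frame: the origin (TCP) lies at the very end of the fingers, on their centre line; the grasp point (between the pads) lies 19 mm behind it; z points along the fingers, y is the line along which they close (so a half turn about z gives the same grasp; the last joint's range is limited). The gripper opens to 85 mm and grips with 20 to 120 N. Pads are 22 mm wide; open, the fingers measure 114 mm over their backs; the gripper's body (76 mm by 85 mm) begins 54 mm behind the grasp point. The pads swing forward as they close: fully open they stand 13 mm farther back than shut.
Start: joints at [-1.393, 0.491, 1.559, -0, 1.092, -0.106], TCP at [0.175, -0.6, 0.231] pointing down, gripper open.
Joint ranges: [-3.1, 3.1], [-0.84, 2.19], [0.05, 2.79], [-1.13, 4.28], [0.06, 2.93], [-2.69, 2.69]. Speed limits (rad/s): [2.22, 2.22, 2.79, 3.14, 3.14, 3.14].

## Interface

Orientations are given as a unit quaternion [x, y, z, w].
In Python, from station import bot, camera, camera_params gives the robot as it stands.
- The arm moves only by the tool send_rows, never from a script. Its argument "increments" is text: rows parted by semicolons, each of 7 numbers parted by spaces: the shift along the tool's x, y, z as a fraction of full scale, then the turn, a rotation vector about the tool's x, y, z as a fraction of full scale, then the opening, from 0 (shut) to 1 (fully open). In form: dx dy dz wx wy wz fingers; .... A call has exactly 10 rows; each row is the pose to reach, as a shift and turn from the pose commanded when the call began, along the tool's axes at that moment; what a row does not reach only later rows make up. Full scale, the value 1, is 20 cm for a shift and 1.5 rad for a turn. A row lasts 1/12 s, in which the tool goes at most 41.7 mm and 7.16 degrees, less where a joint would pass 70% of its speed; a pose out of reach is approached as far as the arm can. A call with a number of a shift or a turn outside -1 to 1 is refused whole. A call with a gripper value outside its range is refused whole. The fingers move at their own pace and stop on an object; "newtons" is the grip in N (left out, the last holds). Time passes only in rows, so rows that repeat a pose let the fingers close, or fill a call up. It gives the time, the measured TCP pose, the force, the opening and the grip force at its end, in the units of the state.
- bot.sense(): the state, without advancing time (a new reading comes with each control period).
- camera(name): name is "side" or "top"; returns (picture, depth): 420x560x3 uint8, red, green, blue; 420x560 float32, m along the optical axis (not along the pixel's ray), 0 where there is no reading.
- camera_params(name): a dict with "vfov" (degrees; the focal length in pixels is half the picture's height over the tangent of half this angle, whatever the lens; pixels are square), "cx", "cy" (the principal point, pixels), "extrinsics" (4x4, takes a point from camera to world coordinates). Camera axes: x right, y down, z forward; pixel columns grow to the right and rows downward; lengths in m; the calibration is good to about 2 mm. A picture is of the moment at which its call begins. camera_params takes no time and is no camera call.
- bot.hand_in(): hands the job in; it is judged then, once.
The state is a dict: "clock": time; "q": joint angles; "joint_vel": joint speeds; "tau": joint torques, N m; "eef_pos": TCP position; "orientation": TCP orientation; "wrist_force": force on the tool from outside, world axes, zero at the start; "torque": the same for the moment, N m; "width": opening from 0.0 (shut) to 1.0 (fully open); "grip_force": force on a finger pad.
Only numpy, scipy, OpenCV 4.12 (cv2) and the standard library are available. Lean on these libraries where they do the work, as an engineer would, in place of code of your own. Each camera call takes 0.05 s, during which the arm holds its last target. There are 200 camera calls.

## Working session

There is one attempt and no reset: what is moved stays moved. The work goes in short steps, Python scripts to look and compute and a tool call to move; the robot and the scene stay as the last step left them, time stands still between calls to the robot, and variables do not carry over. Pictures are saved under pics/ and viewed, at most 14 in all, crops included, and the job is handed in when it is done.

Besides the shell and the picture viewer there is one more tool, called after "Request:" as name(argument=value, ...), one argument or row to a line, values as JSON. send_rows: Moves the arm, as the interface text tells. Its arguments: {"type":"object","properties":{"increments":{"type":"string"},"newtons":{"type":"number"}},"required":["increments"]}

```bash
mkdir -p pics; cat > h.py <<'E'
import numpy as np, cv2
from station import bot, camera, camera_params
def snap(n,f=None):
    p,d=camera(n)
    if f: cv2.imwrite(f,p[:,:,::-1])
    return p,d
def cloud(n,d):
    c=camera_params(n);H,W=d.shape
    f=H/2/np.tan(np.radians(c['vfov'])/2)
    v,u=np.mgrid[:H,:W]
    P=np.stack([(u-c['cx'])/f*d,(v-c['cy'])/f*d,d],-1)
    T=np.array(c['extrinsics'])
    return P@T[:3,:3].T+T[:3,3]
E
python3 - <<'E'
from h import *
for n in('top','side'):
    p,d=snap(n,f'pics/{n}0.png'); np.savez(f'{n}0.npz',p=p,d=d,P=cloud(n,d)); print(camera_params(n))
print(bot.sense())
E
```

```text
{'vfov': 43.6001905287693, 'cx': 277.7222045488733, 'cy': 214.04290424360627, 'extrinsics': array([[-0.01171432, -0.98457812,  0.17455287,  0.38268211],
       [-0.99964875,  0.01568139,  0.0213652 , -0.01528875],
       [-0.02377294, -0.17424128, -0.98441598,  1.15297663],
       [ 0.        ,  0.        ,  0.        ,  1.        ]])}
{'vfov': 49.26886210920163, 'cx': 277.12447728494726, 'cy': 208.66616537358087, 'extrinsics': array([[-0.83084714, -0.36254747,  0.42219943,  0.1539281 ],
       [-0.55639368,  0.5262958 , -0.64299207,  0.63752203],
       [ 0.01091336, -0.76913722, -0.63899049,  0.72412042],
       [ 0.        ,  0.        ,  0.        ,  1.        ]])}
{'clock': 0.1, 'q': array([-1.39260268e+00,  4.91528012e-01,  1.55943070e+00, -4.73454839e-06,
        1.09170830e+00, -1.05584646e-01]), 'joint_vel': array([ 7.74111231e-04, -7.22208169e-05, -1.36303213e-03, -7.86297915e-04,
       -8.87116154e-04, -1.42499935e-03]), 'tau': array([ 4.44142075e-03, -6.19443941e+01, -2.62025428e+01, -1.97643033e-05,
        2.90156866e-03,  1.42110571e-05]), 'eef_pos': array([ 0.17498132, -0.59977647,  0.2307538 ]), 'orientation': array([ 9.89950315e-01,  1.41414587e-01, -2.15965448e-05, -5.36749584e-04]), 'wrist_force': array([-0.18679074,  0.39640008, -0.43002516]), 'torque': array([ 0.02370614, -0.0170901 ,  0.06544756]), 'grip_force': 0.0, 'width': 1.0035414227189523}
```

```bash
ls pics
```

```text
side0.png
top0.png
```

View pics/top0.png

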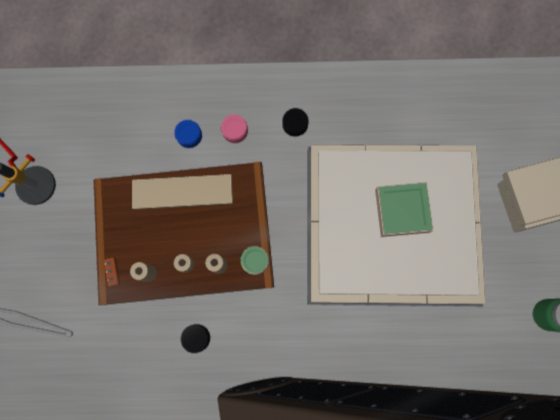

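View pics/side0.png

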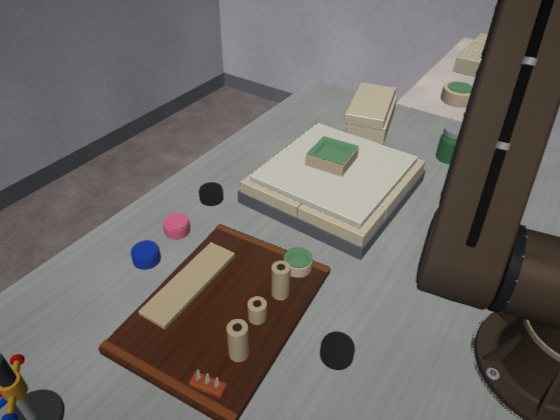

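The top view shows the cone pack at (111,271), tall posts at (140,271) and (214,263), short post at (182,263), round mould at (255,261), batt at (182,191) and square mould at (405,209). The kiln is on the right (−y). Next I measure them from depth.

```bash
cat >> h.py <<'E'
def top_pts(P,zlo,zhi,box):
    x0,x1,y0,y1=box
    m=(P[...,2]>zlo)&(P[...,2]<zhi)&(P[...,0]>x0)&(P[...,0]<x1)&(P[...,1]>y0)&(P[...,1]<y1)
    return m
def rect(P,m):
    n,l,s,c=cv2.connectedComponentsWithStats(m.astype(np.uint8))
    k=1+s[1:,4].argmax(); q=P[l==k]
    (cx,cy),(w,h),a=cv2.minAreaRect((q[:,:2]*1000).astype(np.float32))
    return dict(c=np.round([cx,cy],1),wh=np.round([w,h],1),a=round(a,1),mean=np.round(q.mean(0)*1000,1),zmed=round(np.median(q[:,2])*1000,1),n=len(q))
E
python3 - <<'E'
from h import *
for n in('top','side'):
    P=np.load(n+'0.npz')['P']
    pts=dict(cone=(111,271),postL=(140,262),short=(182,263),postR=(214,263),rm=(255,261),batt=(182,191),sq=(405,209),board=(150,220),shelf=(350,260))
    if n=='top':
        X={}
        for k,(u,v) in pts.items(): X[k]=P[v,u]; print(k,np.round(P[v,u]*1000))
    def go(k,lo,hi,r):
        x,y=X[k][:2]
        try: print(n,k,rect(P,top_pts(P,lo,hi,(x-r,x+r,y-r,y+r))))
        except Exception as e: print(n,k,e)
    go('postL',.085,.1,.04);go('postR',.085,.1,.035);go('short',.050,.066,.03);go('rm',.044,.056,.045);go('batt',.024,.036,.15)
    go('sq',.1,.13,.1);go('cone',.026,.038,.06);go('cone',.040,.065,.045);go('shelf',.074,.09,.3);go('board',.012,.023,.3)
E
```

```text
cone [463. 367.  34.]
postL [483. 310.  20.]
short [476. 210.  57.]
postR [472. 137.  97.]
rm [479.  58.  52.]
batt [637. 219.  29.]
sq [ 573. -248.  114.]
board [575. 291.  19.]
shelf [ 475. -138.   82.]
top postL {'c': array([459. , 290.2]), 'wh': array([36.8, 30.7]), 'a': 88.7, 'mean': array([458.3, 290.1,  94.2]), 'zmed': np.float64(94.4), 'n': 248}
top postR {'c': array([472.4, 138.1]), 'wh': array([34.6, 34.1]), 'a': 45.5, 'mean': array([472.4, 137.9,  94.4]), 'zmed': np.float64(94.4), 'n': 251}
top short {'c': array([475.9, 210.1]), 'wh': array([34.1, 33.8]), 'a': 85.6, 'mean': array([475.9, 209.8,  59.4]), 'zmed': np.float64(59.6), 'n': 242}
top rm {'c': array([480.8,  59.4]), 'wh': array([57.2, 58. ]), 'a': 61.4, 'mean': array([480.3,  59.7,  51.2]), 'zmed': np.float64(51.3), 'n': 599}
top batt {'c': array([636. , 220.9]), 'wh': array([ 70.2, 220.9]), 'a': 2.5, 'mean': array([634.6, 219.8,  31.4]), 'zmed': np.float64(31.5), 'n': 2862}
top sq {'c': array([ 575.1, -247.6]), 'wh': array([101.6, 101.9]), 'a': 4.2, 'mean': array([ 573. , -245.4,  116.3]), 'zmed': np.float64(116.6
[... 1453 characters left out ...]
': 4.8, 'mean': array([ 566.8, -235.9,  113.2]), 'zmed': np.float64(114.7), 'n': 1103}
side cone {'c': array([458.3, 370.7]), 'wh': array([59.5, 24.2]), 'a': 11.5, 'mean': array([456.5, 372.7,  31.8]), 'zmed': np.float64(31.9), 'n': 474}
side cone {'c': array([443. , 366.7]), 'wh': array([4.5, 6.7]), 'a': 70.9, 'mean': array([441.5, 367.3,  48.5]), 'zmed': np.float64(49.5), 'n': 23}
side shelf {'c': array([ 551.9, -234. ]), 'wh': array([330.3, 302.1]), 'a': 88.3, 'mean': array([ 535. , -206.9,   80.2]), 'zmed': np.float64(80.2), 'n': 7902}
side board {'c': array([545.2, 223.1]), 'wh': array([282.4, 381.8]), 'a': 5.1, 'mean': array([524.7, 262.2,  18.4]), 'zmed': np.float64(18.3), 'n': 18207}
```

```bash
cat >> h.py <<'E'
from scipy.spatial.transform import Rotation as R
def tool(psi): # tool down, tool x at world yaw psi (deg)
    p=np.radians(psi); return R.from_matrix(np.array([[np.cos(p),np.sin(p),0],[np.sin(p),-np.cos(p),0],[0,0,-1]]))
def plan(*wps):
    """waypoints (x,y,z mm, psi deg); prints one call target each, chained from the measured pose"""
    s=bot.sense(); p=s['eef_pos'];r=R.from_quat(s['orientation'])
    print('t',round(s['clock'],2),'q',np.round(s['q'],2),'F',np.round(s['wrist_force'],1),'w',round(s['width'],3),'g',s['grip_force'])
    for *x,psi in wps:
        x=np.array(x)/1000; t=tool(psi)
        d=r.inv().apply(x-p)/.2; w=(r.inv()*t).as_rotvec()/1.5
        print(*np.round(np.r_[d,w],3), '' if abs(np.r_[d,w]).max()<=1 else 'TOO FAR'); p,r=x,t
E
python3 -c "
from h import *
plan((330,-500,235,50),(500,-370,235,94),(560,-175,235,94),(530,20,235,94),(480,210,235,100),(459.8,369.5,120,101.6),(459.8,369.5,15,101.6))"
```

```text
t 0.1 q [-1.39  0.49  1.56 -0.    1.09 -0.11] F [-0.2  0.4 -0.4] w 1.004 g 0.0
0.884 -0.262 -0.021 -0.001 -0.0 -0.393 
1.044 0.233 0.0 0.0 0.0 -0.512 TOO FAR
0.952 0.367 0.0 0.0 0.0 0.0 
0.983 -0.082 0.0 0.0 0.0 0.0 
0.965 -0.183 0.0 0.0 0.0 -0.07 
0.803 0.039 0.575 0.0 0.0 -0.019 
0.0 0.0 0.525 0.0 0.0 0.0
```

Request:
send_rows(
  increments="0.88 -0.26 -0.02 0 0 -0.39 1;0.88 -0.26 -0.02 0 0 -0.39 1;0.88 -0.26 -0.02 0 0 -0.39 1;0.88 -0.26 -0.02 0 0 -0.39 1;0.88 -0.26 -0.02 0 0 -0.39 1;0.88 -0.26 -0.02 0 0 -0.39 1;0.88 -0.26 -0.02 0 0 -0.39 1;0.88 -0.26 -0.02 0 0 -0.39 1;0.88 -0.26 -0.02 0 0 -0.39 1;0.88 -0.26 -0.02 0 0 -0.39 1",
  newtons=40,
)

```text
clock: 0.93
eef_pos: [0.3284, -0.5015, 0.2352]
orientation: [0.908, 0.42, -0.0, -0.0]
wrist_force: [-0.4, -0.4, 0.6]
width: 0.999
grip_force: 0.0
```

Request:
send_rows(
  increments="1 0.23 0 0 0 -0.51 1;1 0.23 0 0 0 -0.51 1;1 0.23 0 0 0 -0.51 1;1 0.23 0 0 0 -0.51 1;1 0.23 0 0 0 -0.51 1;1 0.23 0 0 0 -0.51 1;1 0.23 0 0 0 -0.51 1;1 0.23 0 0 0 -0.51 1;1 0.23 0 0 0 -0.51 1;1 0.23 0 0 0 -0.51 1",
)

```text
clock: 1.77
eef_pos: [0.4927, -0.3789, 0.2354]
orientation: [0.686, 0.727, -0.0, 0.0]
wrist_force: [0.2, -0.2, 0.3]
width: 1.002
grip_force: 0.0
```

Request:
send_rows(
  increments="0.95 0.37 0 0 0 0 1;0.95 0.37 0 0 0 0 1;0.95 0.37 0 0 0 0 1;0.95 0.37 0 0 0 0 1;0.95 0.37 0 0 0 0 1;0.95 0.37 0 0 0 0 1;0.95 0.37 0 0 0 0 1;0.95 0.37 0 0 0 0 1;0.95 0.37 0 0 0 0 1;0.95 0.37 0 0 0 0 1",
)

```text
clock: 2.6
eef_pos: [0.5552, -0.185, 0.2352]
orientation: [0.685, 0.728, -0.0, 0.0]
wrist_force: [-0.1, 0.0, -0.3]
width: 0.999
grip_force: 0.0
```

Request:
send_rows(
  increments="0.98 -0.08 0 0 0 0 1;0.98 -0.08 0 0 0 0 1;0.98 -0.08 0 0 0 0 1;0.98 -0.08 0 0 0 0 1;0.98 -0.08 0 0 0 0 1;0.98 -0.08 0 0 0 0 1;0.98 -0.08 0 0 0 0 1;0.98 -0.08 0 0 0 0 1;0.98 -0.08 0 0 0 0 1;0.98 -0.08 0 0 0 0 1",
)

```text
clock: 3.43
eef_pos: [0.5275, 0.0098, 0.2352]
orientation: [0.685, 0.728, -0.0, 0.0]
wrist_force: [-0.2, 0.4, -0.3]
width: 1.0
grip_force: 0.0
```

Request:
send_rows(
  increments="0.96 -0.18 0 0 0 -0.07 1;0.96 -0.18 0 0 0 -0.07 1;0.96 -0.18 0 0 0 -0.07 1;0.96 -0.18 0 0 0 -0.07 1;0.96 -0.18 0 0 0 -0.07 1;0.96 -0.18 0 0 0 -0.07 1;0.96 -0.18 0 0 0 -0.07 1;0.96 -0.18 0 0 0 -0.07 1;0.96 -0.18 0 0 0 -0.07 1;0.96 -0.18 0 0 0 -0.07 1",
)

```text
clock: 4.27
eef_pos: [0.4797, 0.1992, 0.2352]
orientation: [0.646, 0.763, -0.0, 0.0]
wrist_force: [0.2, -0.2, -0.8]
width: 1.0
grip_force: 0.0
```

```bash
python3 -c "
from h import *
plan((459.8,369.5,120,101.6),(459.8,369.5,15,101.6))"
```

```text
t 4.27 q [ 0.27  0.34  1.81 -0.    0.99  0.1 ] F [ 0.2 -0.2 -0.8] w 1.0 g 0.0
0.856 0.042 0.576 -0.0 0.0 -0.024 
0.0 0.0 0.525 0.0 0.0 0.0
```

Request:
send_rows(
  increments="0.856 0.042 0 0 0 -0.024 1;0.856 0.042 0 0 0 -0.024 1;0.856 0.042 0 0 0 -0.024 1;0.856 0.042 0.1 0 0 -0.024 1;0.856 0.042 0.2 0 0 -0.024 1;0.856 0.042 0.3 0 0 -0.024 1;0.856 0.042 0.4 0 0 -0.024 1;0.856 0.042 0.5 0 0 -0.024 1;0.856 0.042 0.576 0 0 -0.024 1;0.856 0.042 0.576 0 0 -0.024 1",
)

```text
clock: 5.1
eef_pos: [0.4585, 0.3691, 0.1172]
orientation: [0.632, 0.775, -0.002, -0.001]
wrist_force: [1.4, 0.3, 0.3]
width: 1.001
grip_force: 0.0
```

Request:
send_rows(
  increments="0 0 0.1 0 0 0 1;0 0 0.2 0 0 0 1;0 0 0.28 0 0 0 1;0 0 0.35 0 0 0 1;0 0 0.4 0 0 0 1;0 0 0.44 0 0 0 1;0 0 0.48 0 0 0 1;0 0 0.5 0 0 0 1;0 0 0.525 0 0 0 1;0 0 0.525 0 0 0 1",
)

```text
clock: 5.93
eef_pos: [0.4588, 0.3705, 0.0146]
orientation: [0.631, 0.775, -0.0, -0.0]
wrist_force: [0.2, 0.9, 0.4]
width: 0.999
grip_force: 0.0
```

Request:
send_rows(
  increments="0 0 0 0 0 0 0.5;0 0 0 0 0 0 0.5;0 0 0 0 0 0 0.5;0 0 0 0 0 0 0.5;0 0 0 0 0 0 0.5;0 0 0 0 0 0 0.5;0 0 0 0 0 0 0.5;0 0 0 0 0 0 0.5;0 0 0 0 0 0 0.5;0 0 0 0 0 0 0.5",
)

```text
clock: 6.77
eef_pos: [0.4591, 0.3708, 0.0157]
orientation: [0.631, 0.775, 0.0, 0.0]
wrist_force: [-0.7, -1.9, 5.3]
width: 0.688
grip_force: 43.6
```

```bash
python3 -c "
from h import *
snap('side','pics/s1.png')
plan((460,369,235,101.6),(490,190,235,95),(530,0,235,60),(510,-190,235,20),(490.4,-252.3,120,4.5),(490.4,-252.3,77,4.5))"
```

```text
t 6.82 q [ 0.57  0.73  1.82 -0.    0.6   0.36] F [-1.  -0.3  5.6] w 0.693 g 43.630521297454834
-0.009 0.003 -1.096 0.001 -0.0 0.001 TOO FAR
-0.907 -0.033 0.0 0.0 0.0 0.077 
-0.964 0.116 0.0 0.0 0.0 0.407 
-0.873 0.388 0.0 0.0 0.0 0.465 
-0.199 0.259 0.575 0.0 0.0 0.18 
0.0 0.0 0.215 0.0 0.0 0.0
```

View pics/s1.png

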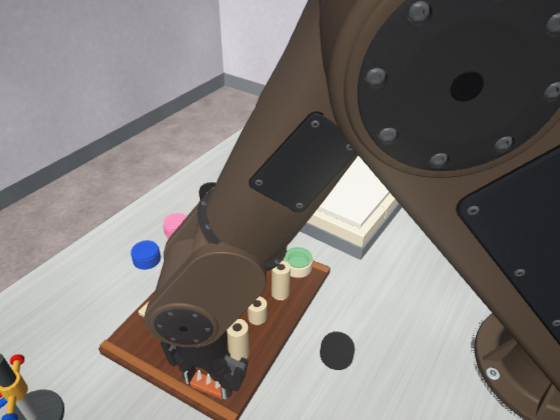

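Request:
send_rows(
  increments="0 0 -0.03 0 0 0 0.5;0 0 -0.08 0 0 0 0.5;0 0 -0.16 0 0 0 0.5;0 0 -0.28 0 0 0 0.5;0 0 -0.4 0 0 0 0.5;0 0 -0.54 0 0 0 0.5;0 0 -0.68 0 0 0 0.5;0 0 -0.8 0 0 0 0.5;0 0 -0.88 0 0 0 0.5;0 0 -0.92 0 0 0 0.5",
)

```text
clock: 7.65
eef_pos: [0.4593, 0.3709, 0.2023]
orientation: [0.631, 0.775, 0.002, 0.001]
wrist_force: [0.4, 0.3, -0.8]
width: 0.693
grip_force: 43.2
```

Request:
send_rows(
  increments="-0.05 0 -0.02 0 0 0 0.5;-0.15 0 -0.05 0 0 0.01 0.5;-0.28 -0.01 -0.08 0 0 0.02 0.5;-0.42 -0.01 -0.12 0 0 0.03 0.5;-0.57 -0.02 -0.15 0 0 0.04 0.5;-0.7 -0.02 -0.16 0 0 0.06 0.5;-0.8 -0.03 -0.16 0 0 0.077 0.5;-0.9 -0.033 -0.16 0 0 0.077 0.5;-0.9 -0.033 -0.16 0 0 0.077 0.5;-0.9 -0.033 -0.16 0 0 0.077 0.5",
)

```text
clock: 8.48
eef_pos: [0.4887, 0.1919, 0.2304]
orientation: [0.676, 0.737, -0.001, -0.0]
wrist_force: [-0.2, 1.5, -0.8]
width: 0.689
grip_force: 43.1
```

Request:
send_rows(
  increments="-0.1 0.01 0 0 0 0.04 0.5;-0.25 0.03 0 0 0 0.1 0.5;-0.4 0.05 0 0 0 0.17 0.5;-0.55 0.07 0 0 0 0.24 0.5;-0.7 0.08 0 0 0 0.3 0.5;-0.83 0.1 0 0 0 0.36 0.5;-0.92 0.11 0 0 0 0.41 0.5;-0.96 0.116 0 0 0 0.41 0.5;-0.96 0.116 0 0 0 0.41 0.5;-0.96 0.116 0 0 0 0.41 0.5",
)

```text
clock: 9.32
eef_pos: [0.5288, 0.0045, 0.2307]
orientation: [0.866, 0.5, -0.0, -0.0]
wrist_force: [-0.0, -0.4, -0.8]
width: 0.69
grip_force: 43.1
```

Request:
send_rows(
  increments="-0.1 0.04 0 0 0 0.05 0.5;-0.25 0.1 0 0 0 0.11 0.5;-0.4 0.18 0 0 0 0.18 0.5;-0.53 0.24 0 0 0 0.25 0.5;-0.65 0.3 0 0 0 0.32 0.5;-0.77 0.35 0 0 0 0.39 0.5;-0.85 0.38 0 0 0 0.44 0.5;-0.87 0.388 0 0 0 0.465 0.5;-0.87 0.388 0 0 0 0.465 0.5;-0.87 0.388 0 0 0 0.465 0.5",
)

```text
clock: 10.15
eef_pos: [0.5088, -0.1844, 0.231]
orientation: [0.985, 0.174, -0.0, -0.0]
wrist_force: [-0.6, 0.1, -0.8]
width: 0.69
grip_force: 43.2
```

```bash
python3 -c "
from h import *
plan((490.4,-252.3,120,4.5),(490.4,-252.3,78.5,4.5))"
```

```text
t 10.15 q [-0.47  0.37  1.76  0.    1.    0.75] F [-0.6  0.1 -0.8] w 0.69 g 43.15129101276398
-0.203 0.287 0.555 -0.0 0.0 0.181 
0.0 0.0 0.207 0.0 0.0 0.0
```

Request:
send_rows(
  increments="-0.05 0.07 0 0 0 0.04 0.5;-0.1 0.14 0.05 0 0 0.1 0.5;-0.15 0.22 0.12 0 0 0.15 0.5;-0.203 0.287 0.2 0 0 0.181 0.5;-0.203 0.287 0.3 0 0 0.181 0.5;-0.203 0.287 0.38 0 0 0.181 0.5;-0.203 0.287 0.46 0 0 0.181 0.5;-0.203 0.287 0.52 0 0 0.181 0.5;-0.203 0.287 0.555 0 0 0.181 0.5;-0.203 0.287 0.555 0 0 0.181 0.5",
)

```text
clock: 10.98
eef_pos: [0.49, -0.252, 0.1189]
orientation: [0.999, 0.039, -0.001, -0.001]
wrist_force: [-0.7, 0.4, 0.3]
width: 0.69
grip_force: 43.1
```

Request:
send_rows(
  increments="0 0 0.03 0 0 0 0.5;0 0 0.06 0 0 0 0.5;0 0 0.09 0 0 0 0.5;0 0 0.12 0 0 0 0.5;0 0 0.14 0 0 0 0.5;0 0 0.16 0 0 0 0.5;0 0 0.18 0 0 0 0.5;0 0 0.195 0 0 0 0.5;0 0 0.207 0 0 0 0.5;0 0 0.207 0 0 0 0.5",
)

```text
clock: 11.82
eef_pos: [0.4899, -0.2534, 0.0783]
orientation: [0.999, 0.038, -0.0, -0.0]
wrist_force: [-0.2, 0.5, -0.5]
width: 0.689
grip_force: 43.2
```

```bash
python3 -c "
from h import *
plan((490.4,-252.3,78.5,4.5))"
```

```text
t 11.82 q [-0.6   0.59  1.88 -0.    0.67  0.9 ] F [-0.2  0.5 -0.5] w 0.689 g 43.17227482795715
0.003 -0.005 -0.001 -0.0 0.0 -0.002
```

Request:
send_rows(
  increments="0 0 0.003 0 0 0 0.5;0 0 0.005 0 0 0 0.5;0 0 0.005 0 0 0 0.7;0 0 0.005 0 0 0 0.8;0 0 0.005 0 0 0 0.9;0 0 0.005 0 0 0 1;0 0 0.005 0 0 0 1;0 0 0 0 0 0 1;0 0 -0.1 0 0 0 1;0 0 -0.3 0 0 0 1",
)

```text
clock: 12.65
eef_pos: [0.4885, -0.2525, 0.1361]
orientation: [0.999, 0.038, -0.003, -0.002]
wrist_force: [0.1, -0.3, -0.4]
width: 0.998
grip_force: 0.0
```

Request:
send_rows(
  increments="0 0 -0.2 0 0 0 1;0 0 -0.4 0 0 0 1;0 0 -0.5 0 0 0 1;0 0 -0.5 0 0 0 0.65;0 0 -0.5 0 0 -0.1 0.65;0 0 -0.5 0 0 -0.3 0.65;0 0 -0.5 0 0 -0.5 0.65;0 0 -0.5 0 0 -0.6 0.65;0 0 -0.5 0 0 -0.6 0.65;0 0 -0.5 0 0 -0.6 0.65",
)

```text
clock: 13.48
eef_pos: [0.4897, -0.2532, 0.2378]
orientation: [0.915, 0.404, -0.0, -0.0]
wrist_force: [0.6, -0.6, -0.3]
width: 0.652
grip_force: 0.0
```

```bash
python3 - <<'E'
from h import *
p,d=snap('side');cv2.imwrite('pics/s2.png',p[60:260,220:460,::-1].repeat(2,0).repeat(2,1))
P=cloud('side',d); print(rect(P,top_pts(P,.088,.102,(.42,.53,-.32,-.2))))
plan((530,-60,235,90),(520,130,225,90),(458.6,291.7,150,94),(458.6,291.7,53,94))
E
```

```text
{'c': array([ 485.5, -250.2]), 'wh': array([23.5, 61.1]), 'a': 4.0, 'mean': array([ 482.9, -244.4,   94. ]), 'zmed': np.float64(94.0), 'n': 130}
t 13.53 q [-0.6   0.38  1.73 -0.    1.03  0.13] F [-0.   0.  -0.6] w 0.648 g 0.0
0.854 -0.494 0.015 -0.001 -0.0 -0.487 
0.95 -0.05 0.05 0.0 0.0 0.0 
0.808 -0.307 0.375 0.0 0.0 -0.047 
0.0 0.0 0.485 0.0 0.0 0.0
```

View pics/s2.png

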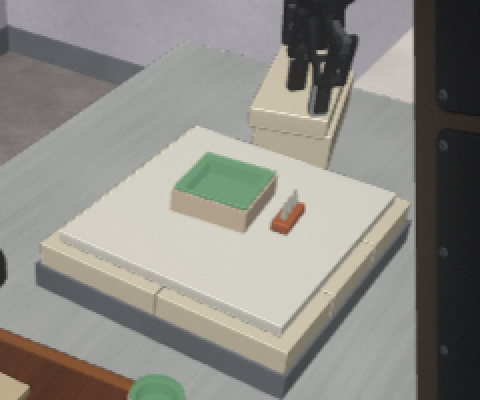

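The crop shows the cone pack standing upright in front of the mould at crop (289,215), about 86 mm from its centre. Next is post A.

Request:
send_rows(
  increments="0.854 -0.494 0.015 0 0 -0.487 0.65;0.854 -0.494 0.015 0 0 -0.487 0.65;0.854 -0.494 0.015 0 0 -0.487 0.65;0.854 -0.494 0.015 0 0 -0.487 0.65;0.854 -0.494 0.015 0 0 -0.487 0.65;0.854 -0.494 0.015 0 0 -0.487 0.65;0.854 -0.494 0.015 0 0 -0.487 0.65;0.854 -0.494 0.015 0 0 -0.487 0.65;0.854 -0.494 0.015 0 0 -0.487 0.65;0.854 -0.494 0.015 0 0 -0.487 0.65",
)

```text
clock: 14.37
eef_pos: [0.5331, -0.0618, 0.2355]
orientation: [0.714, 0.7, -0.0, -0.0]
wrist_force: [0.5, -0.1, -0.2]
width: 0.65
grip_force: 0.0
```

Request:
send_rows(
  increments="0.95 -0.05 0.05 0 0 0 0.65;0.95 -0.05 0.05 0 0 0 0.65;0.95 -0.05 0.05 0 0 0 0.65;0.95 -0.05 0.05 0 0 0 0.65;0.95 -0.05 0.05 0 0 0 0.65;0.95 -0.05 0.05 0 0 0 0.65;0.95 -0.05 0.05 0 0 0 0.65;0.95 -0.05 0.05 0 0 0 0.65;0.95 -0.05 0.05 0 0 0 0.65;0.95 -0.05 0.05 0 0 0 0.65",
)

```text
clock: 15.2
eef_pos: [0.5263, 0.128, 0.2257]
orientation: [0.713, 0.701, -0.0, 0.0]
wrist_force: [-0.1, -0.5, -0.5]
width: 0.651
grip_force: 0.0
```

Request:
send_rows(
  increments="0.2 -0.08 0.09 0 0 -0.012 0.65;0.4 -0.15 0.18 0 0 -0.024 0.65;0.6 -0.23 0.27 0 0 -0.036 0.65;0.808 -0.307 0.375 0 0 -0.047 0.65;0.808 -0.307 0.375 0 0 -0.047 0.65;0.808 -0.307 0.375 0 0 -0.047 0.65;0.808 -0.307 0.375 0 0 -0.047 0.65;0.808 -0.307 0.375 0 0 -0.047 0.65;0.808 -0.307 0.375 0 0 -0.047 0.65;0.808 -0.307 0.375 0 0 -0.047 0.65",
)

```text
clock: 16.03
eef_pos: [0.4679, 0.2907, 0.1512]
orientation: [0.688, 0.726, 0.0, 0.0]
wrist_force: [-0.1, -0.5, 0.2]
width: 0.653
grip_force: 0.0
```

```bash
python3 - <<'E'
from h import *
plan((458.6,291.7,53,94))
E
```

```text
t 16.03 q [ 0.44  0.48  1.83 -0.    0.83  0.38] F [-0.1 -0.5  0.2] w 0.653 g 0.0
0.007 -0.047 0.491 0.001 -0.0 -0.011
```

Request:
send_rows(
  increments="0.007 -0.047 0 0 0 -0.011 0.65;0.007 -0.047 0.08 0 0 -0.011 0.65;0.007 -0.047 0.16 0 0 -0.011 0.65;0.007 -0.047 0.24 0 0 -0.011 0.65;0.007 -0.047 0.32 0 0 -0.011 0.65;0.007 -0.047 0.38 0 0 -0.011 0.65;0.007 -0.047 0.43 0 0 -0.011 0.65;0.007 -0.047 0.47 0 0 -0.011 0.65;0.007 -0.047 0.49 0 0 -0.011 0.65;0.007 -0.047 0.49 0 0 -0.011 0.65",
)

```text
clock: 16.87
eef_pos: [0.4574, 0.2924, 0.0522]
orientation: [0.681, 0.732, -0.0, -0.0]
wrist_force: [-0.3, -0.7, 0.4]
width: 0.649
grip_force: 0.0
```

Request:
send_rows(
  increments="0 0 0 0 0 0 0.25;0 0 0 0 0 0 0.25;0 0 0 0 0 0 0.25;0 0 0 0 0 0 0.25;0 0 0 0 0 0 0.25;0 0 0 0 0 0 0.25;0 0 0 0 0 0 0.25;0 0 -0.03 0 0 0 0.25;0 0 -0.1 0 0 0 0.25;0 0 -0.2 0 0 0 0.25",
)

```text
clock: 17.7
eef_pos: [0.457, 0.2922, 0.0922]
orientation: [0.681, 0.732, -0.001, -0.0]
wrist_force: [0.8, -0.2, -1.0]
width: 0.409
grip_force: 40.0
```

```bash
python3 - <<'E'
from h import *
plan((458.6,288,225,94),(510,100,225,94),(560,-90,225,94),(566.7,-163.1,180,94.5),(566.7,-163.1,115,94.5))
E
```

```text
t 17.7 q [ 0.45  0.56  1.9  -0.    0.69  0.38] F [ 0.8 -0.2 -1. ] w 0.409 g 40.00312328338623
-0.023 0.005 -0.664 -0.002 0.001 0.001 
-0.956 0.191 0.0 0.0 0.0 0.0 
-0.965 0.183 0.0 0.0 0.0 0.0 
-0.367 0.008 0.225 0.0 0.0 -0.006 
0.0 0.0 0.325 0.0 0.0 0.0
```

Request:
send_rows(
  increments="0 0 -0.1 0 0 0 0.25;0 0 -0.22 0 0 0 0.25;0 0 -0.36 0 0 0 0.25;0 0 -0.5 0 0 0 0.25;-0.1 0 -0.6 0 0 0 0.25;-0.2 0 -0.66 0 0 0 0.25;-0.35 0.02 -0.66 0 0 0 0.25;-0.5 0.05 -0.66 0 0 0 0.25;-0.65 0.1 -0.66 0 0 0 0.25;-0.8 0.15 -0.66 0 0 0 0.25",
)

```text
clock: 18.53
eef_pos: [0.499, 0.1339, 0.2252]
orientation: [0.681, 0.732, 0.0, 0.0]
wrist_force: [0.9, 0.3, -0.3]
width: 0.415
grip_force: 40.0
```

Request:
send_rows(
  increments="-0.15 0.03 0 0 0 0 0.25;-0.3 0.06 0 0 0 0 0.25;-0.45 0.09 0 0 0 0 0.25;-0.6 0.12 0 0 0 0 0.25;-0.73 0.14 0 0 0 0 0.25;-0.85 0.17 0 0 0 0 0.25;-0.95 0.18 0 0 0 0 0.25;-0.98 0.18 0 0 0 0 0.25;-0.98 0.18 0 0 0 0 0.25;-0.98 0.18 0 0 0 0 0.25",
)

```text
clock: 19.37
eef_pos: [0.5487, -0.0573, 0.2247]
orientation: [0.681, 0.732, -0.0, -0.0]
wrist_force: [1.0, 0.4, -1.1]
width: 0.408
grip_force: 40.0
```

```bash
python3 - <<'E'
from h import *
plan((566.7,-90,200,94.5),(566.7,-163.1,180,94.5),(566.7,-163.1,115,94.5))
E
```

```text
t 19.37 q [-0.22  0.39  1.75  0.    1.   -0.3 ] F [ 1.   0.4 -1.1] w 0.408 g 40.023091435432434
-0.169 0.078 0.124 -0.0 -0.0 -0.005 
-0.364 -0.029 0.1 0.0 0.0 0.0 
0.0 0.0 0.325 0.0 0.0 0.0
```

Request:
send_rows(
  increments="-0.08 0.02 0 0 0 -0.005 0.25;-0.18 0.03 0.02 0 0 -0.005 0.25;-0.3 0.04 0.05 0 0 -0.005 0.25;-0.4 0.05 0.1 0 0 -0.005 0.25;-0.48 0.05 0.15 0 0 -0.005 0.25;-0.533 0.05 0.2 0 0 -0.005 0.25;-0.533 0.05 0.22 0 0 -0.005 0.25;-0.533 0.05 0.22 0 0 -0.005 0.25;-0.533 0.05 0.22 0 0 -0.005 0.25;-0.533 0.05 0.22 0 0 -0.005 0.25",
)

```text
clock: 20.2
eef_pos: [0.567, -0.1622, 0.1813]
orientation: [0.678, 0.735, 0.0, 0.0]
wrist_force: [-1.3, 0.5, -1.3]
width: 0.413
grip_force: 40.0
```

```bash
python3 - <<'E'
from h import *
plan((566.7,-163.1,115,94.5))
E
```

```text
t 20.2 q [-0.39  0.5   1.7   0.    0.94 -0.47] F [-1.3  0.5 -1.3] w 0.413 g 40.022998452186584
-0.004 -0.002 0.331 0.0 0.0 0.001
```

Request:
send_rows(
  increments="0 0 0.05 0 0 0 0.25;0 0 0.1 0 0 0 0.25;0 0 0.15 0 0 0 0.25;0 0 0.2 0 0 0 0.25;0 0 0.24 0 0 0 0.25;0 0 0.27 0 0 0 0.25;0 0 0.3 0 0 0 0.25;0 0 0.315 0 0 0 0.25;0 0 0.328 0 0 0 0.25;0 0 0.331 0 0 0 0.25",
)

```text
clock: 21.03
eef_pos: [0.5668, -0.1634, 0.1152]
orientation: [0.678, 0.735, -0.0, 0.0]
wrist_force: [-5.2, 0.1, 13.9]
width: 0.414
grip_force: 41.1
```

Request:
send_rows(
  increments="0 0 0.004 0 0 0 0.25;0 0 0.004 0 0 0 0.25;0 0 0.004 0 0 0 0.45;0 0 0.004 0 0 0 0.5;0 0 0.004 0 0 0 0.55;0 0 0.004 0 0 0 0.65;0 0 0.004 0 0 0 0.65;0 0 -0.05 0 0 0 0.65;0 0 -0.2 0 0 0 0.65;0 0 -0.4 0 0 0 0.65",
)

```text
clock: 21.87
eef_pos: [0.5657, -0.1629, 0.1937]
orientation: [0.678, 0.735, -0.001, -0.002]
wrist_force: [0.3, -0.3, 0.5]
width: 0.649
grip_force: 0.0
```

```bash
python3 - <<'E'
from h import *
plan((560,-150,235,94),(520,30,225,94),(471,139.6,150,94),(471,139.6,53,94))
E
```

```text
t 21.87 q [-0.39  0.48  1.69 -0.    0.98 -0.47] F [ 0.3 -0.3  0.5] w 0.649 g 0.0
0.067 -0.024 -0.206 -0.003 -0.001 0.006 
0.912 -0.137 0.05 0.0 0.0 0.0 
0.564 -0.206 0.375 0.0 0.0 0.0 
0.0 0.0 0.485 0.0 0.0 0.0
```

Request:
send_rows(
  increments="0.067 -0.024 -0.2 0 0 0 0.65;0.2 -0.05 -0.2 0 0 0 0.65;0.4 -0.08 -0.2 0 0 0 0.65;0.6 -0.11 -0.2 0 0 0 0.65;0.8 -0.14 -0.2 0 0 0 0.65;0.98 -0.16 -0.16 0 0 0 0.65;0.98 -0.16 -0.16 0 0 0 0.65;0.98 -0.16 -0.16 0 0 0 0.65;0.98 -0.16 -0.16 0 0 0 0.65;0.98 -0.16 -0.16 0 0 0 0.65",
)

```text
clock: 22.7
eef_pos: [0.5197, 0.0287, 0.2269]
orientation: [0.679, 0.734, 0.0, 0.0]
wrist_force: [-0.1, -0.1, 0.6]
width: 0.65
grip_force: 0.0
```

Request:
send_rows(
  increments="0.15 -0.05 0.05 0 0 0 0.65;0.3 -0.1 0.1 0 0 0 0.65;0.45 -0.16 0.2 0 0 0 0.65;0.56 -0.2 0.3 0 0 0 0.65;0.56 -0.2 0.37 0 0 0 0.65;0.56 -0.2 0.37 0 0 0 0.65;0.56 -0.2 0.37 0 0 0 0.65;0.56 -0.2 0.37 0 0 0 0.65;0.56 -0.2 0.37 0 0 0 0.65;0.56 -0.2 0.37 0 0 0 0.65",
)

```text
clock: 23.53
eef_pos: [0.4712, 0.1374, 0.1533]
orientation: [0.679, 0.734, 0.001, 0.001]
wrist_force: [0.2, -0.5, 0.1]
width: 0.649
grip_force: 0.0
```

```bash
python3 - <<'E'
from h import *
plan((471,139.6,53,94))
E
```

```text
t 23.53 q [ 0.15  0.41  1.97 -0.    0.76  0.07] F [ 0.2 -0.5  0.1] w 0.649 g 0.0
0.011 -0.001 0.501 0.001 0.0 0.006
```

Request:
send_rows(
  increments="0.011 0 0.05 0 0 0.006 0.65;0.011 0 0.12 0 0 0.006 0.65;0.011 0 0.2 0 0 0.006 0.65;0.011 0 0.28 0 0 0.006 0.65;0.011 0 0.36 0 0 0.006 0.65;0.011 0 0.42 0 0 0.006 0.65;0.011 0 0.46 0 0 0.006 0.65;0.011 0 0.49 0 0 0.006 0.65;0.011 0 0.5 0 0 0.006 0.65;0.011 0 0.5 0 0 0.006 0.65",
)

```text
clock: 24.37
eef_pos: [0.4703, 0.1402, 0.0523]
orientation: [0.682, 0.732, -0.0, -0.0]
wrist_force: [-0.5, 0.5, 0.0]
width: 0.652
grip_force: 0.0
```

Request:
send_rows(
  increments="0 0 0 0 0 0 0.25;0 0 0 0 0 0 0.25;0 0 0 0 0 0 0.25;0 0 0 0 0 0 0.25;0 0 0 0 0 0 0.25;0 0 0 0 0 0 0.25;0 0 0 0 0 0 0.25;0 0 -0.03 0 0 0 0.25;0 0 -0.1 0 0 0 0.25;0 0 -0.2 0 0 0 0.25",
)

```text
clock: 25.2
eef_pos: [0.4695, 0.14, 0.0922]
orientation: [0.682, 0.732, -0.001, -0.001]
wrist_force: [-0.6, 1.5, -1.2]
width: 0.412
grip_force: 40.0
```

```bash
python3 - <<'E'
from h import *
plan((471,139.6,240,94),(560,-45,240,94),(600,-220,240,94.5),(579.7,-328.5,185,94.5),(579.7,-328.5,116,94.5))
E
```

```text
t 25.2 q [ 0.16  0.51  2.02 -0.    0.61  0.08] F [-0.6  1.5 -1.2] w 0.412 g 40.0342583656311
-0.003 0.005 -0.739 -0.002 0.0 0.0 
-0.952 0.38 0.0 0.0 0.0 0.0 
-0.887 0.138 0.0 0.0 0.0 -0.006 
-0.533 -0.144 0.275 0.0 0.0 0.0 
0.0 0.0 0.345 0.0 0.0 0.0
```

Request:
send_rows(
  increments="0 0 -0.12 0 0 0 0.25;0 0 -0.26 0 0 0 0.25;0 0 -0.42 0 0 0 0.25;0 0 -0.58 0 0 0 0.25;0 0 -0.7 0 0 0 0.25;-0.1 0.02 -0.74 0 0 0 0.25;-0.25 0.05 -0.74 0 0 0 0.25;-0.4 0.1 -0.74 0 0 0 0.25;-0.55 0.15 -0.74 0 0 0 0.25;-0.7 0.2 -0.74 0 0 0 0.25",
)

```text
clock: 26.03
eef_pos: [0.52, 0.0021, 0.241]
orientation: [0.682, 0.732, 0.0, 0.0]
wrist_force: [0.4, 0.2, -0.4]
width: 0.412
grip_force: 40.1
```

Request:
send_rows(
  increments="-0.16 0.06 0 0 0 0 0.25;-0.32 0.1 0 0 0 0 0.25;-0.48 0.14 0 0 0 0 0.25;-0.64 0.18 0 0 0 0 0.25;-0.78 0.22 0 0 0 0 0.25;-0.9 0.25 0 0 0 0 0.25;-0.98 0.28 0 0 0 0 0.25;-0.98 0.28 0 0 0 0 0.25;-0.98 0.28 0 0 0 0 0.25;-0.98 0.28 0 0 0 0 0.25",
)

```text
clock: 26.87
eef_pos: [0.5893, -0.1875, 0.2405]
orientation: [0.682, 0.732, -0.0, -0.0]
wrist_force: [-0.5, -0.4, -1.8]
width: 0.412
grip_force: 40.1
```

```bash
python3 - <<'E'
from h import *
plan((595,-270,235,94.5),(579.7,-328.5,185,94.5),(579.7,-328.5,116,94.5))
E
```

```text
t 26.87 q [-0.41  0.47  1.56  0.    1.11 -0.49] F [-0.5 -0.4 -1.8] w 0.412 g 40.09925901889801
-0.413 -0.0 0.027 -0.0 -0.0 -0.005 
-0.286 -0.099 0.25 0.0 0.0 0.0 
0.0 0.0 0.345 0.0 0.0 0.0
```

Request:
send_rows(
  increments="-0.1 0 0 0 0 -0.005 0.25;-0.22 -0.02 0 0 0 -0.005 0.25;-0.36 -0.04 0 0 0 -0.005 0.25;-0.5 -0.07 0.03 0 0 -0.005 0.25;-0.6 -0.09 0.07 0 0 -0.005 0.25;-0.68 -0.1 0.13 0 0 -0.005 0.25;-0.7 -0.1 0.2 0 0 -0.005 0.25;-0.7 -0.1 0.25 0 0 -0.005 0.25;-0.7 -0.1 0.28 0 0 -0.005 0.25;-0.7 -0.1 0.28 0 0 -0.005 0.25",
)

```text
clock: 27.7
eef_pos: [0.5794, -0.3279, 0.183]
orientation: [0.679, 0.734, -0.0, -0.001]
wrist_force: [0.4, -0.2, -1.0]
width: 0.409
grip_force: 40.1
```

```bash
python3 - <<'E'
from h import *
plan((579.7,-328.5,116,94.5))
E
```

```text
t 27.7 q [-0.61  0.6   1.5   0.    1.05 -0.69] F [ 0.4 -0.2 -1. ] w 0.409 g 40.098883509635925
-0.004 0.002 0.335 -0.001 -0.001 0.0
```

Request:
send_rows(
  increments="0 0 0.05 0 0 0 0.25;0 0 0.1 0 0 0 0.25;0 0 0.15 0 0 0 0.25;0 0 0.2 0 0 0 0.25;0 0 0.24 0 0 0 0.25;0 0 0.27 0 0 0 0.25;0 0 0.3 0 0 0 0.25;0 0 0.315 0 0 0 0.25;0 0 0.328 0 0 0 0.25;0 0 0.333 0 0 0 0.25",
)

```text
clock: 28.53
eef_pos: [0.5797, -0.3293, 0.1177]
orientation: [0.679, 0.734, -0.0, 0.0]
wrist_force: [-0.6, 0.1, -1.0]
width: 0.41
grip_force: 40.1
```

Request:
send_rows(
  increments="0 0 0.003 0 0 0 0.25;0 0 0.003 0 0 0 0.25;0 0 0.003 0 0 0 0.45;0 0 0.003 0 0 0 0.5;0 0 0.003 0 0 0 0.55;0 0 0.003 0 0 0 0.65;0 0 0.003 0 0 0 0.65;0 0 -0.05 0 0 0 0.65;0 0 -0.2 0 0 0 0.65;0 0 -0.4 0 0 0 0.65",
)

```text
clock: 29.37
eef_pos: [0.5787, -0.3286, 0.1969]
orientation: [0.679, 0.734, -0.0, -0.003]
wrist_force: [0.3, -0.4, 0.4]
width: 0.649
grip_force: 0.0
```

Request:
send_rows(
  increments="0 0 -0.15 0 0 0 1;0.1 0 -0.2 0 0 0 1;0.3 0 -0.2 0 0 0 1;0.5 0 -0.2 0 0 0 1;0.7 0 -0.2 0 0 0 1;0.9 0 -0.2 0 0 0 1;1 0 -0.2 0 0 0 1;1 0 -0.2 0 0 0 1;1 0 -0.2 0 0 0 1;1 0 -0.2 0 0 0 1",
)

```text
clock: 30.2
eef_pos: [0.5642, -0.1302, 0.2382]
orientation: [0.679, 0.734, 0.0, 0.0]
wrist_force: [-0.0, -0.7, 1.1]
width: 1.004
grip_force: 0.0
```

Request:
send_rows(
  increments="0.2 0 0 0 0 0 1;0.4 0 0 0 0 0 1;0.6 0 0 0 0 0 1;0.8 0 0 0 0 0 1;1 0 0 0 0 0 1;1 0 0 0 0 0 1;1 0 0 0 0 0 1;1 0 0 0 0 0 1;1 0 0 0 0 0 1;1 0 0 0 0 0 1",
)

```text
clock: 31.03
eef_pos: [0.5488, 0.068, 0.2377]
orientation: [0.68, 0.733, -0.0, 0.0]
wrist_force: [-0.1, -0.3, -0.5]
width: 1.003
grip_force: 0.0
```

```bash
python3 - <<'E'
from h import *
p,d=snap('top');cv2.imwrite('pics/t3.png',p[:,:,::-1])
P=cloud('top',d); B=lambda x,y,r:(x-r,x+r,y-r,y+r)
print('sq',rect(P,top_pts(P,.1,.13,B(.573,-.246,.06))))
print('L',rect(P,top_pts(P,.145,.17,B(.567,-.163,.04))));print('R',rect(P,top_pts(P,.145,.17,B(.58,-.328,.04))))
print('cone',rect(P,top_pts(P,.088,.102,(.42,.53,-.32,-.2))))
plan((575,40,235,92.5),(634.3,221.7,120,92.5),(634.3,221.7,16,92.5))
E
```

```text
sq {'c': array([ 574.8, -247.2]), 'wh': array([101. , 101.8]), 'a': 4.2, 'mean': array([ 572.8, -245.3,  116.2]), 'zmed': np.float64(116.7), 'n': 2540}
L {'c': array([ 566.8, -164.1]), 'wh': array([33.7, 35.7]), 'a': 87.7, 'mean': array([ 565.7, -164. ,  156.6]), 'zmed': np.float64(156.9), 'n': 281}
R {'c': array([ 579. , -330.7]), 'wh': array([35.5, 34.7]), 'a': 59.8, 'mean': array([ 578.7, -329.7,  156.6]), 'zmed': np.float64(157.2), 'n': 300}
cone {'c': array([ 489.4, -254.3]), 'wh': array([24.3, 60.5]), 'a': 4.3, 'mean': array([ 488.9, -253.1,   95.4]), 'zmed': np.float64(95.5), 'n': 338}
t 31.08 q [ 0.    0.38  1.73 -0.    1.03 -0.07] F [0.7 1.  1.1] w 0.998 g 0.0
-0.15 0.12 0.014 -0.0 0.0 0.022 
0.895 0.336 0.575 0.0 0.0 0.0 
0.0 0.0 0.52 0.0 0.0 0.0
```

View pics/t3.png

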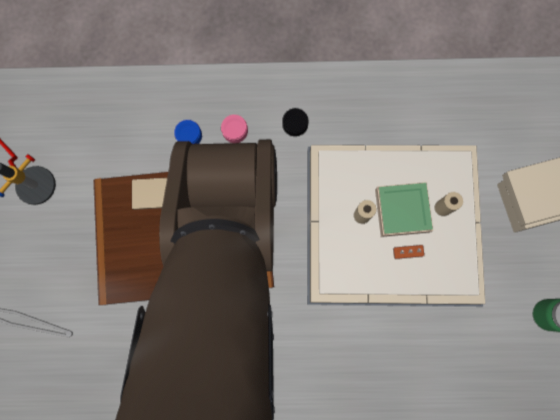

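The top view shows both posts at (366,211) and (453,202), beside the mould at (405,209), and the cone pack at (409,252). All are in tolerance, so the batt is next.

Request:
send_rows(
  increments="0.15 0.09 0 0 0 0.022 1;0.3 0.18 0 0 0 0.022 1;0.45 0.28 0 0 0 0.022 1;0.6 0.38 0.1 0 0 0.022 1;0.73 0.46 0.2 0 0 0.022 1;0.73 0.46 0.3 0 0 0.022 1;0.73 0.46 0.4 0 0 0.022 1;0.73 0.46 0.5 0 0 0.022 1;0.73 0.46 0.57 0 0 0.022 1;0.73 0.46 0.57 0 0 0.022 1",
)

```text
clock: 31.92
eef_pos: [0.628, 0.221, 0.1206]
orientation: [0.691, 0.722, -0.002, -0.001]
wrist_force: [-0.0, -0.3, -0.7]
width: 1.0
grip_force: 0.0
```

```bash
python3 - <<'E'
from h import *
plan((634.3,221.7,16.5,92.5))
E
```

```text
t 31.92 q [ 0.24  0.67  1.55 -0.    0.93  0.2 ] F [-0.  -0.3 -0.7] w 1.0 g 0.0
0.003 0.034 0.52 -0.003 0.001 0.0
```

Request:
send_rows(
  increments="0.003 0.034 0.1 0 0 0 1;0.003 0.034 0.2 0 0 0 1;0.003 0.034 0.28 0 0 0 1;0.003 0.034 0.35 0 0 0 1;0.003 0.034 0.4 0 0 0 1;0.003 0.034 0.44 0 0 0 1;0.003 0.034 0.48 0 0 0 1;0.003 0.034 0.5 0 0 0 1;0.003 0.034 0.52 0 0 0 1;0.003 0.034 0.52 0 0 0 1",
)

```text
clock: 32.75
eef_pos: [0.6356, 0.2231, 0.0195]
orientation: [0.691, 0.723, -0.0, -0.0]
wrist_force: [-0.4, 0.2, -0.5]
width: 1.005
grip_force: 0.0
```

Request:
send_rows(
  increments="0 0 0 0 0 0 0.6;0 0 0 0 0 0 0.6;0 0 0 0 0 0 0.6;0 0 0 0 0 0 0.6;0 0 0 0 0 0 0.6;0 0 0 0 0 0 0.6;0 0 0 0 0 0 0.6;0 0 0 0 0 0 0.6;0 0 0 0 0 0 0.6;0 0 0 0 0 0 0.6",
  newtons=70,
)

```text
clock: 33.58
eef_pos: [0.6359, 0.2233, 0.0213]
orientation: [0.691, 0.723, 0.001, 0.0]
wrist_force: [-2.4, -2.1, 7.6]
width: 0.724
grip_force: 73.9
```

```bash
python3 - <<'E'
from h import *
plan((634.3,221.7,210,92.5))
E
```

```text
t 33.58 q [ 0.24  0.8   1.59 -0.    0.75  0.19] F [-2.4 -2.1  7.6] w 0.724 g 73.86182069778442
-0.007 -0.007 -0.943 0.001 -0.0 0.001
```

Request:
send_rows(
  increments="0 0 0 0 0 0 1;0 0 0 0 0 0 1;0 0 0 0 0 0 1;0 0 0 0 0 0 1;0 0 0.01 0 0 0 1;0 0 0.02 0 0 0 1;0 0 0.028 0 0 0 1;0 0 0.028 0 0 0 1;0 0 0.028 0 0 0 1;0 0 0.028 0 0 0 1",
  newtons=50,
)

```text
clock: 34.42
eef_pos: [0.6356, 0.2231, 0.0142]
orientation: [0.691, 0.723, -0.0, 0.0]
wrist_force: [0.0, 0.5, 0.9]
width: 1.003
grip_force: 0.0
```

Request:
send_rows(
  increments="0 0 0 0 0 0 0.6;0 0 0 0 0 0 0.6;0 0 0 0 0 0 0.6;0 0 0 0 0 0 0.6;0 0 0 0 0 0 0.6;0 0 0 0 0 0 0.6;0 0 0 0 0 0 0.6;0 0 0 0 0 0 0.6;0 0 0 0 0 0 0.6;0 0 0 0 0 0 0.6",
)

```text
clock: 35.25
eef_pos: [0.6359, 0.2232, 0.0148]
orientation: [0.691, 0.723, 0.0, 0.0]
wrist_force: [-0.4, -0.8, 6.6]
width: 0.742
grip_force: 56.2
```

```bash
python3 - <<'E'
from h import *
p,d=snap('side');cv2.imwrite('pics/s4.png',cv2.resize(p[180:400,80:320,::-1],None,fx=2.5,fy=2.5))
plan((634.3,221.7,210,92.5))
E
```

```text
t 35.3 q [ 0.24  0.81  1.59 -0.    0.74  0.19] F [-0.5 -0.6  5.8] w 0.747 g 56.19531333446503
-0.007 -0.007 -0.976 0.001 -0.0 0.001
```

View pics/s4.png

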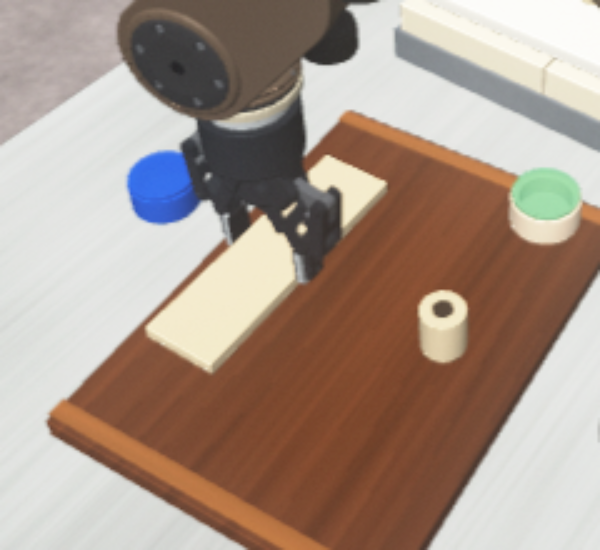

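The side crop shows both fingers well down on the batt's edges at its middle, and the short post still standing at crop (443,325). I lift it.

Request:
send_rows(
  increments="0 0 -0.03 0 0 0 0.6;0 0 -0.08 0 0 0 0.6;0 0 -0.16 0 0 0 0.6;0 0 -0.28 0 0 0 0.6;0 0 -0.4 0 0 0 0.6;0 0 -0.54 0 0 0 0.6;0 0 -0.68 0 0 0 0.6;0 0 -0.8 0 0 0 0.6;0 0 -0.9 0 0 0 0.6;0 0 -0.97 0 0 0 0.6",
)

```text
clock: 36.13
eef_pos: [0.6357, 0.2232, 0.2111]
orientation: [0.691, 0.723, 0.001, 0.001]
wrist_force: [0.6, -0.3, -3.5]
width: 0.744
grip_force: 56.3
```

```bash
python3 - <<'E'
from h import *
p,d=snap('side');P=cloud('side',d)
print(rect(P,top_pts(P,.19,.25,(.5,.75,.23,.36))))
q=P[top_pts(P,.19,.25,(.59,.68,.25,.36))]; print(len(q),np.linalg.lstsq(np.c_[q[:,:2],np.ones(len(q))],q[:,2],rcond=None)[0])
plan((610,40,210,93.5),(590,-145,210,94.5),(573.2,-245.8,190,94.5),(573.2,-245.8,153,94.5))
E
```

```text
{'c': array([636.5, 282. ]), 'wh': array([ 84.8, 104. ]), 'a': 0.2, 'mean': array([627.2, 283.2, 226. ]), 'zmed': np.float64(226.3), 'n': 2111}
1667 [ 0.04241919 -0.01912891  0.2044516 ]
t 36.18 q [ 0.24  0.58  1.45 -0.    1.11  0.19] F [ 0.7 -0.1 -0.6] w 0.737 g 56.340513825416565
-0.91 -0.173 0.015 0.003 -0.001 -0.011 
-0.917 -0.156 0.0 0.0 0.0 -0.012 
-0.496 -0.123 0.1 0.0 0.0 0.0 
0.0 0.0 0.185 0.0 0.0 0.0
```

Request:
send_rows(
  increments="-0.06 -0.01 0 0 0 0 0.6;-0.15 -0.03 0 0 0 0 0.6;-0.26 -0.05 0 0 0 0 0.6;-0.38 -0.07 0 0 0 -0.01 0.6;-0.5 -0.09 0 0 0 -0.01 0.6;-0.62 -0.11 0 0 0 -0.01 0.6;-0.74 -0.13 0 0 0 -0.01 0.6;-0.84 -0.16 0 0 0 -0.01 0.6;-0.91 -0.17 0 0 0 -0.01 0.6;-0.94 -0.17 0 0 0 -0.01 0.6",
)

```text
clock: 37.02
eef_pos: [0.6093, 0.0317, 0.2076]
orientation: [0.686, 0.727, -0.001, -0.001]
wrist_force: [0.4, -0.1, -3.3]
width: 0.744
grip_force: 56.3
```

Request:
send_rows(
  increments="-0.06 -0.01 0 0 0 0 0.6;-0.15 -0.03 0 0 0 0 0.6;-0.26 -0.05 0 0 0 0 0.6;-0.38 -0.07 0 0 0 -0.01 0.6;-0.5 -0.09 0 0 0 -0.01 0.6;-0.62 -0.11 0 0 0 -0.01 0.6;-0.74 -0.13 0 0 0 -0.01 0.6;-0.84 -0.15 0 0 0 -0.01 0.6;-0.91 -0.156 0 0 0 -0.01 0.6;-0.94 -0.156 0 0 0 -0.01 0.6",
)

```text
clock: 37.85
eef_pos: [0.5902, -0.1573, 0.208]
orientation: [0.68, 0.733, -0.0, -0.0]
wrist_force: [0.5, -0.3, -3.6]
width: 0.743
grip_force: 56.3
```

```bash
python3 - <<'E'
from h import *
plan((573.2,-244.5,180,94.5),(573.2,-244.5,153,94.5))
E
```

```text
t 37.85 q [-0.37  0.49  1.62 -0.    1.03 -0.44] F [ 0.5 -0.3 -3.6] w 0.743 g 56.250309348106384
-0.429 -0.117 0.14 -0.0 0.0 -0.003 
0.0 0.0 0.135 0.0 0.0 0.0
```

Request:
send_rows(
  increments="-0.06 -0.02 0 0 0 0 0.6;-0.14 -0.04 0 0 0 0 0.6;-0.22 -0.06 0 0 0 0 0.6;-0.3 -0.08 0.02 0 0 0 0.6;-0.36 -0.1 0.05 0 0 0 0.6;-0.4 -0.11 0.08 0 0 0 0.6;-0.42 -0.117 0.11 0 0 -0.003 0.6;-0.429 -0.117 0.13 0 0 -0.003 0.6;-0.429 -0.117 0.14 0 0 -0.003 0.6;-0.429 -0.117 0.14 0 0 -0.003 0.6",
)

```text
clock: 38.68
eef_pos: [0.5733, -0.2424, 0.1796]
orientation: [0.678, 0.735, -0.0, -0.001]
wrist_force: [-0.5, 0.8, -4.1]
width: 0.74
grip_force: 56.2
```

```bash
python3 - <<'E'
from h import *
plan((573.2,-244.5,154,94.5))
E
```

```text
t 38.68 q [-0.51  0.54  1.62  0.    0.98 -0.59] F [-0.5  0.8 -4.1] w 0.74 g 56.22608006000519
-0.01 -0.001 0.128 -0.001 -0.0 0.001
```

Request:
send_rows(
  increments="0 0 0.02 0 0 0 0.6;0 0 0.04 0 0 0 0.6;0 0 0.06 0 0 0 0.6;0 0 0.075 0 0 0 0.6;0 0 0.09 0 0 0 0.6;0 0 0.1 0 0 0 0.6;0 0 0.11 0 0 0 0.6;0 0 0.117 0 0 0 0.6;0 0 0.122 0 0 0 0.6;0 0 0.122 0 0 0 0.6",
)

```text
clock: 39.52
eef_pos: [0.5733, -0.243, 0.1558]
orientation: [0.678, 0.735, -0.0, -0.0]
wrist_force: [-0.8, 0.6, -2.8]
width: 0.742
grip_force: 56.3
```

```bash
python3 - <<'E'
from h import *
plan((573.2,-244.5,152,94.5))
E
```

```text
t 39.52 q [-0.51  0.57  1.64 -0.    0.93 -0.59] F [-0.8  0.6 -2.8] w 0.742 g 56.272501945495605
-0.007 -0.001 0.019 -0.0 -0.0 0.001
```

Request:
send_rows(
  increments="0 0 0.003 0 0 0 0.6;0 0 0.006 0 0 0 0.6;0 0 0.009 0 0 0 0.6;0 0 0.012 0 0 0 0.6;0 0 0.015 0 0 0 0.6;0 0 0.017 0 0 0 0.6;0 0 0.019 0 0 0 0.6;0 0 0.019 0 0 0 0.6;0 0 0.019 0 0 0 0.6;0 0 0.019 0 0 0 0.6",
)

```text
clock: 40.35
eef_pos: [0.5733, -0.243, 0.1521]
orientation: [0.678, 0.735, -0.0, 0.0]
wrist_force: [0.7, -0.6, -4.0]
width: 0.744
grip_force: 56.2
```

Request:
send_rows(
  increments="0 0 0.003 0 0 0 0.6;0 0 0.005 0 0 0 0.6;0 0 0.008 0 0 0 0.6;0 0 0.01 0 0 0 0.6;0 0 0.01 0 0 0 0.6;0 0 0.01 0 0 0 0.6;0 0 0.01 0 0 0 0.6;0 0 0.01 0 0 0 0.6;0 0 0.01 0 0 0 0.6;0 0 0.01 0 0 0 0.6",
)

```text
clock: 41.18
eef_pos: [0.5735, -0.2431, 0.1517]
orientation: [0.678, 0.735, 0.0, 0.001]
wrist_force: [-3.7, 3.0, 10.8]
width: 0.742
grip_force: 57.9
```

Contact. I release, rise, and head to the round mould.

Request:
send_rows(
  increments="0 0 -0.003 0 0 0 0.75;0 0 -0.003 0 0 0 0.8;0 0 -0.003 0 0 0 0.85;0 0 -0.003 0 0 0 0.9;0 0 -0.003 0 0 0 1;0 0 -0.003 0 0 0 1;0 0 -0.003 0 0 0 1;0 0 -0.05 0 0 0 1;0 0 -0.15 0 0 0 1;0 0 -0.3 0 0 0 1",
)

```text
clock: 42.02
eef_pos: [0.5726, -0.2426, 0.2093]
orientation: [0.678, 0.735, -0.0, -0.002]
wrist_force: [-0.5, -0.6, -0.3]
width: 1.0
grip_force: 0.0
```

Request:
send_rows(
  increments="0 0 -0.15 0 0 0 1;0.15 0 -0.2 0 0 0 1;0.3 0 -0.2 0 0 0 1;0.5 -0.05 -0.2 0 0 0 1;0.7 -0.1 -0.2 0 0 0 1;0.9 -0.15 -0.2 0 0 0 1;1 -0.2 -0.2 0 0 0 1;1 -0.2 -0.2 0 0 0 1;1 -0.2 -0.2 0 0 0 1;1 -0.2 -0.2 0 0 0 1",
)

```text
clock: 42.85
eef_pos: [0.5181, -0.0472, 0.2507]
orientation: [0.678, 0.735, 0.0, 0.001]
wrist_force: [-0.3, -0.4, -0.6]
width: 0.998
grip_force: 0.0
```

```bash
python3 - <<'E'
from h import *
B=lambda x,y,r:(x-r,x+r,y-r,y+r)
for n in('top','side'):
    p,d=snap(n);P=cloud(n,d)
    if n=='side': cv2.imwrite('pics/s5.png',p[:,:,::-1])
    m=top_pts(P,.16,.18,B(.573,-.246,.14)); print(n,'batt',rect(P,m))
    q=P[m]; print(len(q),np.linalg.lstsq(np.c_[q[:,:2],np.ones(len(q))],q[:,2],rcond=None)[0])
    try:print('rm',rect(P,top_pts(P,.044,.056,B(.480,.06,.045))))
    except Exception as e: print(e)
plan((479.2,60.8,120,94),(479.2,60.8,25,94))
E
```

```text
top batt {'c': array([ 574.7, -257.3]), 'wh': array([ 66.2, 195.8]), 'a': 4.3, 'mean': array([ 573.3, -261.6,  168.9]), 'zmed': np.float64(169.0), 'n': 3364}
3364 [ 0.0072148  -0.00029891  0.16468627]
rm {'c': array([484.9,  84.4]), 'wh': array([ 8. , 35.8]), 'a': 80.7, 'mean': array([485. ,  83.6,  50.9]), 'zmed': np.float64(51.2), 'n': 52}
side batt {'c': array([ 568.5, -210.8]), 'wh': array([ 65.9, 160.3]), 'a': 4.5, 'mean': array([ 570.2, -186.5,  166.7]), 'zmed': np.float64(167.1), 'n': 773}
890 [ 0.0217553  -0.00324363  0.15363178]
rm {'c': array([477.7,  62.8]), 'wh': array([56.1, 60.4]), 'a': 9.4, 'mean': array([477. ,  64.2,  49.7]), 'zmed': np.float64(50.0), 'n': 498}
t 42.95 q [-0.22  0.32  1.79 -0.    1.03 -0.3 ] F [-0.8 -0.8 -0.2] w 0.996 g 0.0
0.556 -0.151 0.651 0.0 0.0 0.006 
0.0 0.0 0.475 0.0 0.0 0.0
```

View pics/s5.png

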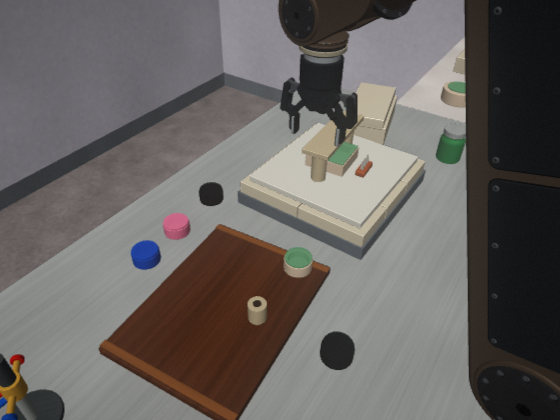

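The side view shows the batt lying flat on both posts at (335,140), and the round mould untouched at (298,262). I fetch the mould now.

Request:
send_rows(
  increments="0.2 -0.05 0 0 0 0 1;0.4 -0.1 0 0 0 0 1;0.556 -0.151 0.1 0 0 0.006 1;0.556 -0.151 0.25 0 0 0.006 1;0.556 -0.151 0.4 0 0 0.006 1;0.556 -0.151 0.52 0 0 0.006 1;0.556 -0.151 0.6 0 0 0.006 1;0.556 -0.151 0.651 0 0 0.006 1;0.556 -0.151 0.651 0 0 0.006 1;0.556 -0.151 0.651 0 0 0.006 1",
)

```text
clock: 43.78
eef_pos: [0.479, 0.061, 0.1196]
orientation: [0.682, 0.731, -0.0, -0.0]
wrist_force: [0.3, 0.1, -0.6]
width: 0.998
grip_force: 0.0
```

```bash
python3 - <<'E'
from h import *
plan((479.2,60.8,22,94))
E
```

```text
t 43.78 q [-0.01  0.45  2.02 -0.    0.67 -0.08] F [ 0.3  0.1 -0.6] w 0.998 g 0.0
-0.001 0.001 0.488 -0.001 0.0 -0.0
```

Request:
send_rows(
  increments="0 0 0.08 0 0 0 1;0 0 0.16 0 0 0 1;0 0 0.24 0 0 0 1;0 0 0.31 0 0 0 1;0 0 0.37 0 0 0 1;0 0 0.42 0 0 0 1;0 0 0.46 0 0 0 1;0 0 0.48 0 0 0 1;0 0 0.488 0 0 0 1;0 0 0.488 0 0 0 1",
)

```text
clock: 44.62
eef_pos: [0.4788, 0.0615, 0.0223]
orientation: [0.682, 0.732, 0.0, 0.0]
wrist_force: [0.5, 0.1, -0.4]
width: 1.0
grip_force: 0.0
```

Request:
send_rows(
  increments="0 0 0 0 0 0 0.55;0 0 0 0 0 0 0.55;0 0 0 0 0 0 0.55;0 0 0 0 0 0 0.55;0 0 0 0 0 0 0.55;0 0 0 0 0 0 0.55;0 0 0 0 0 0 0.55;0 0 0 0 0 0 0.55;0 0 0 0 0 0 0.55;0 0 0 0 0 0 0.55",
  newtons=35,
)

```text
clock: 45.45
eef_pos: [0.479, 0.0616, 0.023]
orientation: [0.682, 0.732, 0.0, 0.001]
wrist_force: [-0.5, -0.2, 6.3]
width: 0.675
grip_force: 36.5
```

```bash
python3 - <<'E'
from h import *
plan((479.2,60.8,210,94))
E
```

```text
t 45.45 q [-0.01  0.63  2.08 -0.    0.43 -0.08] F [-0.5 -0.2  6.3] w 0.675 g 36.46007267787354
-0.004 0.002 -0.935 0.001 0.0 0.001
```

Request:
send_rows(
  increments="0 0 0 0 0 0 1;0 0 0 0 0 0 1;0 0 0 0 0 0 1;0 0 0 0 0 0 1;0 0 0.01 0 0 0 1;0 0 0.02 0 0 0 1;0 0 0.025 0 0 0 1;0 0 0.025 0 0 0 1;0 0 0.025 0 0 0 1;0 0 0.025 0 0 0 1",
)

```text
clock: 46.28
eef_pos: [0.4787, 0.0616, 0.0172]
orientation: [0.682, 0.732, -0.0, -0.0]
wrist_force: [0.5, 0.2, 0.4]
width: 0.999
grip_force: 0.0
```

Request:
send_rows(
  increments="0 0 0 0 0 0 0.55;0 0 0 0 0 0 0.55;0 0 0 0 0 0 0.55;0 0 0 0 0 0 0.55;0 0 0 0 0 0 0.55;0 0 0 0 0 0 0.55;0 0 0 0 0 0 0.55;0 0 0 0 0 0 0.55;0 0 0 0 0 0 0.55;0 0 0 0 0 0 0.55",
)

```text
clock: 47.12
eef_pos: [0.4787, 0.0616, 0.0176]
orientation: [0.682, 0.732, 0.0, 0.0]
wrist_force: [-0.3, -0.7, 4.5]
width: 0.683
grip_force: 36.6
```

Request:
send_rows(
  increments="0 0 -0.005 0 0 0 0.55;0 0 -0.01 0 0 0 0.55;0 0 -0.02 0 0 0 0.55;0 0 -0.03 0 0 0 0.55;0 0 -0.045 0 0 0 0.55;0 0 -0.06 0 0 0 0.55;0 0 -0.08 0 0 0 0.55;0 0 -0.1 0 0 0 0.55;0 0 -0.11 0 0 0 0.55;0 0 -0.11 0 0 0 0.55",
)

```text
clock: 47.95
eef_pos: [0.4789, 0.0616, 0.0399]
orientation: [0.682, 0.732, 0.0, 0.0]
wrist_force: [0.2, -0.2, -1.8]
width: 0.681
grip_force: 37.8
```

```bash
python3 - <<'E'
from h import *
p,d=snap('side');cv2.imwrite('pics/s6.png',cv2.resize(p[140:300,200:400,::-1],None,fx=3,fy=3))
P=cloud('side',d); q=P[top_pts(P,.05,.08,(.43,.53,.04,.1))]; print(len(q),q.mean(0))
plan((479.2,60.8,225,94),(555,-110,225,94.5),(573,-244,200,94.5),(573,-244,167,94.5))
E
```

```text
740 [0.47368754 0.07131432 0.06798682]
t 48.0 q [-0.01  0.6   2.07 -0.    0.47 -0.08] F [ 0.4  0.5 -2.2] w 0.681 g 37.82886552857235
-0.004 0.002 -0.927 0.0 0.0 0.0 
-0.878 0.319 0.0 0.0 0.0 -0.006 
-0.675 0.037 0.125 0.0 0.0 0.0 
0.0 0.0 0.165 0.0 0.0 0.0
```

View pics/s6.png

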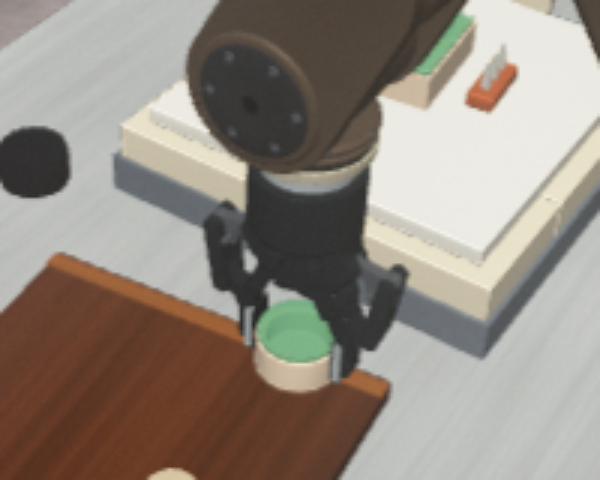

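The round mould is held level between the pads at crop (293,345). I carry it with smooth ramps.

Request:
send_rows(
  increments="0 0 -0.03 0 0 0 0.55;0 0 -0.08 0 0 0 0.55;0 0 -0.16 0 0 0 0.55;0 0 -0.27 0 0 0 0.55;0 0 -0.4 0 0 0 0.55;0 0 -0.53 0 0 0 0.55;0 0 -0.66 0 0 0 0.55;0 0 -0.78 0 0 0 0.55;0 0 -0.87 0 0 0 0.55;0 0 -0.92 0 0 0 0.55",
)

```text
clock: 48.83
eef_pos: [0.4788, 0.0616, 0.2263]
orientation: [0.682, 0.732, 0.001, 0.001]
wrist_force: [0.5, 0.0, -1.9]
width: 0.682
grip_force: 38.0
```

Request:
send_rows(
  increments="-0.03 0.01 0 0 0 0 0.55;-0.08 0.03 0 0 0 0 0.55;-0.17 0.06 0 0 0 0 0.55;-0.28 0.1 0 0 0 0 0.55;-0.4 0.15 0 0 0 0 0.55;-0.53 0.19 0 0 0 0 0.55;-0.65 0.24 0 0 0 0 0.55;-0.76 0.28 0 0 0 0 0.55;-0.84 0.31 0 0 0 0 0.55;-0.878 0.319 0 0 0 0 0.55",
)

```text
clock: 49.67
eef_pos: [0.5551, -0.1115, 0.2222]
orientation: [0.682, 0.731, -0.0, -0.001]
wrist_force: [-1.6, -0.1, -3.2]
width: 0.677
grip_force: 38.0
```

```bash
python3 - <<'E'
from h import *
plan((573,-244,205,94.5),(573,-244,167,94.5))
E
```

```text
t 49.67 q [-0.31  0.42  1.72 -0.    1.01 -0.38] F [-1.6 -0.1 -3.2] w 0.677 g 38.025354401324876
-0.667 0.044 0.086 -0.001 -0.0 -0.007 
0.0 0.0 0.19 0.0 0.0 0.0
```

Request:
send_rows(
  increments="-0.03 0 0 0 0 0 0.55;-0.09 0.01 0 0 0 0 0.55;-0.17 0.01 0 0 0 -0.003 0.55;-0.27 0.02 0.01 0 0 -0.003 0.55;-0.37 0.025 0.02 0 0 -0.007 0.55;-0.46 0.03 0.04 0 0 -0.007 0.55;-0.55 0.04 0.06 0 0 -0.007 0.55;-0.62 0.044 0.075 0 0 -0.007 0.55;-0.66 0.044 0.086 0 0 -0.007 0.55;-0.667 0.044 0.086 0 0 -0.007 0.55",
)

```text
clock: 50.5
eef_pos: [0.5727, -0.2426, 0.2053]
orientation: [0.678, 0.735, -0.0, -0.0]
wrist_force: [-0.1, 0.2, -1.1]
width: 0.685
grip_force: 38.0
```

Request:
send_rows(
  increments="0 0 0 0 0 0 0.55;0 0 0.01 0 0 0 0.55;0 0 0.03 0 0 0 0.55;0 0 0.06 0 0 0 0.55;0 0 0.09 0 0 0 0.55;0 0 0.11 0 0 0 0.55;0 0 0.13 0 0 0 0.55;0 0 0.14 0 0 0 0.55;0 0 0.15 0 0 0 0.55;0 0 0.15 0 0 0 0.55",
)

```text
clock: 51.33
eef_pos: [0.5728, -0.2414, 0.1757]
orientation: [0.678, 0.735, -0.0, -0.0]
wrist_force: [-1.0, 0.1, -2.4]
width: 0.684
grip_force: 38.0
```

```bash
python3 - <<'E'
from h import *
plan((573,-244,167,94.5))
E
```

```text
t 51.33 q [-0.51  0.54  1.63 -0.    0.97 -0.59] F [-1.   0.1 -2.4] w 0.684 g 38.00873765547294
-0.013 0.0 0.043 -0.0 -0.0 0.002
```

Request:
send_rows(
  increments="-0.013 0 0.006 0 0 0 0.55;-0.013 0 0.012 0 0 0 0.55;-0.013 0 0.018 0 0 0 0.55;-0.013 0 0.024 0 0 0 0.55;-0.013 0 0.03 0 0 0 0.55;-0.013 0 0.034 0 0 0 0.55;-0.013 0 0.038 0 0 0 0.55;-0.013 0 0.041 0 0 0 0.55;-0.013 0 0.041 0 0 0 0.55;-0.013 0 0.041 0 0 0 0.55",
)

```text
clock: 52.17
eef_pos: [0.573, -0.2441, 0.1679]
orientation: [0.678, 0.735, -0.0, 0.0]
wrist_force: [1.1, -0.9, -2.1]
width: 0.679
grip_force: 38.0
```

Request:
send_rows(
  increments="0 0 0.002 0 0 0 0.55;0 0 0.004 0 0 0 0.55;0 0 0.006 0 0 0 0.55;0 0 0.008 0 0 0 0.55;0 0 0.008 0 0 0 0.55;0 0 0.008 0 0 0 0.55;0 0 0.008 0 0 0 0.55;0 0 0.008 0 0 0 0.55;0 0 0.008 0 0 0 0.55;0 0 0.008 0 0 0 0.55",
)

```text
clock: 53.0
eef_pos: [0.5731, -0.2442, 0.1666]
orientation: [0.678, 0.735, 0.0, 0.0]
wrist_force: [-2.0, 1.3, 6.5]
width: 0.681
grip_force: 38.6
```

Request:
send_rows(
  increments="0 0 -0.003 0 0 0 0.7;0 0 -0.003 0 0 0 0.75;0 0 -0.003 0 0 0 0.8;0 0 -0.003 0 0 0 0.9;0 0 -0.003 0 0 0 1;0 0 -0.003 0 0 0 1;0 0 -0.003 0 0 0 1;0 0 -0.05 0 0 0 1;0 0 -0.15 0 0 0 1;0 0 -0.3 0 0 0 1",
)

```text
clock: 53.83
eef_pos: [0.5723, -0.2437, 0.2255]
orientation: [0.678, 0.735, -0.001, -0.002]
wrist_force: [-0.6, 0.2, -0.5]
width: 1.001
grip_force: 0.0
```

Request:
send_rows(
  increments="0 0 -0.1 0 0 0 1;0.15 0 -0.1 0 0 0 1;0.3 0 -0.1 0 0 0 1;0.5 0 -0.1 0 0 0 1;0.7 0 -0.1 0 0 0 1;0.9 0 -0.1 0 0 0 1;1 0 -0.1 0 0 0 1;1 0 -0.1 0 0 0 1;1 0 -0.1 0 0 0 1;1 0 -0.1 0 0 0 1",
)

```text
clock: 54.67
eef_pos: [0.5571, -0.0453, 0.2468]
orientation: [0.678, 0.735, 0.0, 0.0]
wrist_force: [0.2, -0.1, 0.8]
width: 1.003
grip_force: 0.0
```

Request:
send_rows(
  increments="0.15 0 0 0 0 0 1;0.35 0 0 0 0 0 1;0.55 0 0 0 0 0 1;0.75 0 0 0 0 0 1;0.9 0 0 0 0 0 1;1 0 0 0 0 0 1;1 0 0 0 0 0 1;1 0 0 0 0 0 1;1 0 0 0 0 0 1;1 0 0 0 0 0 1",
)

```text
clock: 55.5
eef_pos: [0.5411, 0.1531, 0.2463]
orientation: [0.679, 0.735, -0.0, 0.0]
wrist_force: [0.9, -0.7, 0.5]
width: 1.001
grip_force: 0.0
```

```bash
python3 - <<'E'
from h import *
B=lambda x,y,r:(x-r,x+r,y-r,y+r)
for n in('top','side'):
    p,d=snap(n);P=cloud(n,d)
    cv2.imwrite(f'pics/{n}7.png',p[:,:,::-1])
    print(n,'batt',rect(P,top_pts(P,.16,.177,B(.573,-.246,.14))))
    print(n,'batt+rm',rect(P,top_pts(P,.16,.21,B(.573,-.246,.14))))
    print('rm',rect(P,top_pts(P,.190,.208,B(.573,-.244,.06))))
    print('cone',rect(P,top_pts(P,.088,.102,(.42,.53,-.32,-.2))))
    print('short',rect(P,top_pts(P,.050,.066,B(.476,.21,.03))))
    print('sq',rect(P,top_pts(P,.1,.13,B(.573,-.246,.06))))
E
```

```text
top batt {'c': array([ 573.5, -245.4]), 'wh': array([ 66. , 220.8]), 'a': 4.4, 'mean': array([ 571.6, -243.5,  168.9]), 'zmed': np.float64(168.9), 'n': 3097}
top batt+rm {'c': array([ 573.5, -245.4]), 'wh': array([ 66. , 220.8]), 'a': 4.4, 'mean': array([ 571.3, -243.3,  175.6]), 'zmed': np.float64(169.5), 'n': 3974}
rm {'c': array([ 572. , -244.5]), 'wh': array([58. , 57.4]), 'a': 87.7, 'mean': array([ 571.3, -243.8,  200.4]), 'zmed': np.float64(200.8), 'n': 822}
cone {'c': array([ 489.2, -254.4]), 'wh': array([24.2, 60.2]), 'a': 4.3, 'mean': array([ 488.9, -253.2,   95.5]), 'zmed': np.float64(95.6), 'n': 338}Traceback (most recent call last):
  File "<stdin>", line 10, in <module>
  File "h.py", line 20, in rect
    k=1+s[1:,4].argmax(); q=P[l==k]
        ~~~~~~~~~~~~~~^^
ValueError: attempt to get argmax of an empty sequence
```

View pics/top7.png

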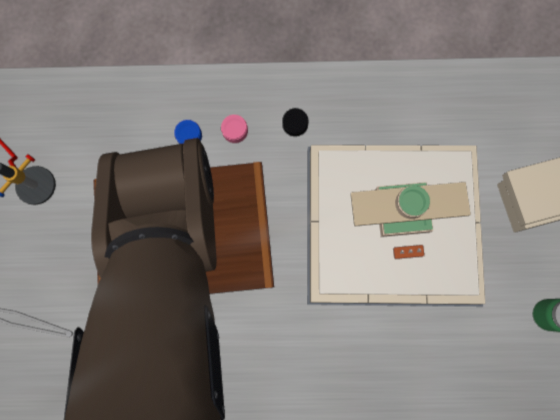

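The top view shows the batt centred and square across the posts at (410,204), the round mould at its middle (414,201) and the cone pack at (409,252). Every measured offset is within tolerance, so I hand in.

```bash
python3 -c "
from station import bot
print(bot.hand_in())"
```

```text
the job is handed in; nothing more can be done
None
```

I loaded the kiln and handed the job in at about 56 s of robot time; by my camera measurements everything is within tolerance, and the hand-in returned no verdict.

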